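# Find the tired leaf spring on the checking stand

## Robot

A 7-joint arm with a two-finger parallel gripper is mounted at the origin on a cart in front of the work surface, level with it; the furniture and walls round the work are solid. World frame = base frame: x ahead of the robot, y to its left, z up, the work surface at z = 0. Lengths are in m, angles in rad, forces in N, time in s.
With the tool pointing down it reaches from about 0.425 to 0.875 m from the base axis. Payload 4.7 kg.
Tool frame: the origin (TCP) lies on the centre line of the jaws, within the pads' length; the fingertips stand 8 mm ahead of it and the grasp point (between the pads) lies 11 mm behind it; z points along the fingers, y is the direction in which the jaws open and shut (so a half turn about z gives the same grasp; the last joint's range is limited). The gripper opens to 87 mm and grips with 3 to 60 N. Pads are 19 mm wide; open, the fingers measure 117 mm over their backs; the gripper's body (75 mm by 190 mm) begins 51 mm behind the grasp point.
Start: joints at [-1.174, 0.321, -0.07, 1.45, 0.023, 1.371, -0.057], TCP at [0.243, 0.603, 0.231] pointing down, gripper open.
Joint ranges: [-2.86, 2.86], [-0.3, 2.09], [-1.38, 1.24], [0.06, 2.45], [-1.56, 4.7], [0.09, 2.05], [-2.69, 2.69]. Speed limits (rad/s): [2.57, 2.57, 3.14, 3.14, 3.14, 3.14, 3.14].

## Interface

Orientations are given as a rotation vector (axis times angle).
In Python, from bench import status, optics, order gives the robot as it stands.
- The arm moves only by the tool step_arm, never from a script. Its argument "rows" is a list of rows, each a list of 3 entries, a list of its own where there are three numbers: the turn, a rotation vector about the tool's x, y, z in degrees, then the shift along the tool's x, y, z in mm, then the finger opening in mm, from 0 to 87. A call has 1 to 12 rows; each row shifts and turns the pose as measured when the row begins, along the tool's axes as they then stand; what a row does not reach is not made up. A row lasts 1/12 s, in which the tool goes at most 41.7 mm and 7.16 degrees, less where a joint would pass 70% of its speed; a pose out of reach is approached as far as the arm can. A call is refused whole if a number of a shift passes 41.7 or a number of a turn 7.16, either way. A call with a gripper value outside its range is refused whole. The fingers move at their own pace and stop on an object; "grip_force" is the grip in N (left out, the last holds). Time passes only in rows, so rows that do not move let the fingers close. It gives the time, the measured TCP pose, the force and the opening at its end, in the units of the state.
- status.get_state(): the state, without advancing time (a new reading comes with each control period).
- optics.get_image(name): name is "scene" or "top" or "wrist"; returns a dict with "frame" (400x640x3 uint8, red, green, blue), "range_z" (400x640 float32, m along the optical axis (not along the pixel's ray), 0 where there is no reading), "K" (3x3 intrinsics, pixels), "k1" (the pictures are not rectified: a ray, as slopes to the right and down, at radius r is drawn at 1 + k1 r^2 times it, then the intrinsics apply), "R" (3x3) and "t" (3): a world point X has camera coordinates R X + t. Camera axes: x right, y down, z forward; pixel columns grow to the right and rows downward; lengths in m; the calibration is good to about 2 mm. A picture is of the moment at which its call begins.
- order.close_job(): hands the job in, once; it reports no verdict.
The state is a dict: "time": time; "joint_positions": joint angles; "qd": joint speeds; "joint_torque": joint torques, N m; "position": TCP position; "tool_rot": TCP orientation; "ft_force": force on the tool from outside, world axes, zero at the start; "torque": the same for the moment, N m; "grip_width": opening from 0.0 (shut) to 1.0 (fully open).
Only numpy, scipy, OpenCV 4.12 (cv2) and the standard library are available. Lean on these libraries where they do the work, as an engineer would, in place of code of your own. Each camera call takes 0.05 s, during which the arm holds its last target.

## Task

Check the four leaf springs on the stand: from left to right, press the tip of each gently down until it sits firmly on its rubber stop, hold it there for a moment and let it go. One leaf is tired and gives way with about half the force of the others; when all four have been tried, slide the black pointer along its rail until it stands straight in front of the tired leaf's index line, and leave it there. Do not ruin a leaf by overloading it (20 N at most) and leave the things around the stand alone.

Things in the scene. Friction and masses are not known exactly. Their poses are not given: they have to be found in the camera images.
- stand: Aluminium checking stand screwed to the worktop, base plate 170 x 204 x 12 mm with a tongue at its right front. Origin on the worktop under its middle; +x points from the leaf tips to the clamp (away from the robot, turned 0.1 to 0.5 rad to the left), +y to the left, z up. Four look-alike steel leaves lie along x, 42 mm apart, at stand y = +0.063, +0.021, -0.021, -0.063, tips towards the robot. One of them is tired.
- clamp (a point): Middle of the clamp bar's top, which holds the far ends of all four leaves: at stand x = 0.069, 55 mm above the worktop (screw heads 59 mm), 36 mm deep, 196 mm long; the leaves come out of it at stand x = 0.050.
- rail (a point): Middle of the guide rail's top in front of the leaf tips, at stand x = -0.060, y = -0.022, 20 mm above the worktop; it runs along the stand's y and carries the pointer. A black index line 18 mm long on the base plate (stand x = -0.040) marks the place straight in front of each leaf.
- leaf_1: The left-most leaf as the robot sees it: steel strip 16 mm wide, 2.5 mm thick, 77 mm free. Origin at the clamp on its top face; -x runs to the tip, z up. A spring: it starts to give at about 1 N at the tip; a good leaf needs about 8 N to reach its stop, the tired one about 4 N. Which is tired changes every time and cannot be seen. More than 20 N ruins it.
- leaf_1_tip (a point): Press point on the top face of the left-most leaf (small brass spot), on its centre line, 68 mm from the clamp, 9 mm from the very end; 45 mm above the worktop at rest. It meets a rubber stop button after 8 mm of downward travel; the rubber then gives about 1 mm for each further 6 N. It springs back when released.
- leaf_2: The second from the left leaf as the robot sees it: steel strip 16 mm wide, 2.5 mm thick, 77 mm free. Origin at the clamp on its top face; -x runs to the tip, z up. A spring: it starts to give at about 1 N at the tip; a good leaf needs about 8 N to reach its stop, the tired one about 4 N. Which is tired changes every time and cannot be seen. More than 20 N ruins it.
- leaf_2_tip (a point): Press point on the top face of the second from the left leaf (small brass spot), on its centre line, 68 mm from the clamp, 9 mm from the very end; 45 mm above the worktop at rest. It meets a rubber stop button after 8 mm of downward travel; the rubber then gives about 1 mm for each further 6 N. It springs back when released.
- leaf_3: The third from the left leaf as the robot sees it: steel strip 16 mm wide, 2.5 mm thick, 77 mm free. Origin at the clamp on its top face; -x runs to the tip, z up. A spring: it starts to give at about 1 N at the tip; a good leaf needs about 8 N to reach its stop, the tired one about 4 N. Which is tired changes every time and cannot be seen. More than 20 N ruins it.
- leaf_3_tip (a point): Press point on the top face of the third from the left leaf (small brass spot), on its centre line, 68 mm from the clamp, 9 mm from the very end; 45 mm above the worktop at rest. It meets a rubber stop button after 8 mm of downward travel; the rubber then gives about 1 mm for each further 6 N. It springs back when released.
- leaf_4: The right-most leaf as the robot sees it: steel strip 16 mm wide, 2.5 mm thick, 77 mm free. Origin at the clamp on its top face; -x runs to the tip, z up. A spring: it starts to give at about 1 N at the tip; a good leaf needs about 8 N to reach its stop, the tired one about 4 N. Which is tired changes every time and cannot be seen. More than 20 N ruins it.
- leaf_4_tip (a point): Press point on the top face of the right-most leaf (small brass spot), on its centre line, 68 mm from the clamp, 9 mm from the very end; 45 mm above the worktop at rest. It meets a rubber stop button after 8 mm of downward travel; the rubber then gives about 1 mm for each further 6 N. It springs back when released.
- pointer_grip (a point): Top centre of the black pointer on the guide rail, 65 mm above the worktop. Its upright grip is 14 x 14 mm and 33 mm tall on a foot 22 x 20 x 12 mm; it slides only along the stand's y (friction about 1.5 N) and stays where it is left. It is parked at the right end of the rail (stand y = -0.118 to -0.106), in front of no leaf; its travel ends at stand y = +0.078.
- rack: Bystander: blue empty test-tube rack 62 x 148 x 66 mm, loose, to the right of the stand. Origin under its middle.
- dish: Bystander: closed petri dish, 62 mm across, 16 mm high, loose, to the right of the stand. Origin under its middle.
- jar: Bystander: white jar with a ribbed lid, 68 mm across, 98 mm high, loose, to the right of the stand. Origin under its middle.

How it is judged:
On the way, in this order (a step that is already met when the one before it is completed fails the run):
1. the left-most leaf is pressed home on its stop and held for a moment (z of leaf_1_tip in the frame of stand below 0.0369 m), for 0.15 s.
2. the second from the left leaf is pressed home on its stop and held for a moment (z of leaf_2_tip in the frame of stand below 0.0369 m), for 0.15 s.
3. the third from the left leaf is pressed home on its stop and held for a moment (z of leaf_3_tip in the frame of stand below 0.0369 m), for 0.15 s.
4. the right-most leaf is pressed home on its stop and held for a moment (z of leaf_4_tip in the frame of stand below 0.0369 m), for 0.15 s.
5. then the pointer stands in front of the tired leaf (((y of pointer_grip in the frame of stand between 0.056 and 0.07 m and angle between leaf_1's own z axis and vertical between 0.00315 and 0.012 rad) or (y of pointer_grip in the frame of stand between 0.014 and 0.028 m and angle between leaf_2's own z axis and vertical between 0.00315 and 0.012 rad) or (y of pointer_grip in the frame of stand between -0.028 and -0.014 m and angle between leaf_3's own z axis and vertical between 0.00315 and 0.012 rad) or (y of pointer_grip in the frame of stand between -0.07 and -0.056 m and angle between leaf_4's own z axis and vertical between 0.00315 and 0.012 rad))), for 0.2 s.
At the end, for the whole second after the job is handed in: The pointer stands within 7 mm (along the rail) of the centre line of the tired leaf, and all four leaves have sprung back up to within 1 mm of their rest height. (The judge knows the tired leaf by 0.02 mm more droop, too little to see or measure.) (((y of pointer_grip in the frame of stand between 0.056 and 0.07 m and angle between leaf_1's own z axis and vertical between 0.00315 and 0.012 rad) or (y of pointer_grip in the frame of stand between 0.014 and 0.028 m and angle between leaf_2's own z axis and vertical between 0.00315 and 0.012 rad) or (y of pointer_grip in the frame of stand between -0.028 and -0.014 m and angle between leaf_3's own z axis and vertical between 0.00315 and 0.012 rad) or (y of pointer_grip in the frame of stand between -0.07 and -0.056 m and angle between leaf_4's own z axis and vertical between 0.00315 and 0.012 rad)) and z of each of leaf_1_tip, leaf_2_tip, leaf_3_tip, leaf_4_tip in the frame of stand above 0.044 m); the robot touches nothing.
It fails at once if more than 20 N is put on a leaf (contact force between any of the fingers, the arm and leaf_1 above 20 N or contact force between any of the fingers, the arm and leaf_2 above 20 N or contact force between any of the fingers, the arm and leaf_3 above 20 N or contact force between any of the fingers, the arm and leaf_4 above 20 N).
It fails at once if the rack is moved by more than 30 mm (distance of rack from where it was at the start of the episode above 0.03 m).
It fails at once if the dish is moved by more than 30 mm (distance of dish from where it was at the start of the episode above 0.03 m).
It fails at once if the jar is moved by more than 30 mm (distance of jar from where it was at the start of the episode above 0.03 m).
It also fails if it takes over 64 s, if anything falls off the work surface, if the arm or the gripper's body presses on something with over 40 N, if the wrist force passes 120 N, or if a joint passes its speed limit or range.

## Working session

There is one attempt and no reset: what is moved stays moved. The work goes in short steps, Python scripts to look and compute and a tool call to move; the robot and the scene stay as the last step left them, time stands still between calls to the robot, and variables do not carry over. Pictures are saved under pics/ and viewed, and the job is handed in when it is done.

Besides the shell and the picture viewer there is one more tool, called after "Call:" as name(argument=value, ...) on one line, values as JSON. step_arm: Moves the arm, as the interface text tells. Its arguments: {"type":"object","properties":{"rows":{"type":"array"},"grip_force":{"type":"number"}},"required":["rows"]}

```bash
mkdir -p pics; ls; python3 - <<'E'
from bench import status, optics
import cv2
print(status.get_state())
for n in ["scene","top","wrist"]:
    d=optics.get_image(n); cv2.imwrite(f"pics/{n}0.png",d["frame"][:,:,::-1]); print(n,d["K"].tolist(),d["k1"],d["R"].round(4).tolist(),d["t"])
E
```

```text
pics
{'time': 0.0, 'joint_positions': array([-1.17389815,  0.32177703, -0.07007729,  1.45170521,  0.02257942,
        1.37081823, -0.05687214]), 'qd': array([-3.99981070e-05,  4.90356448e-04,  1.30753387e-03,  1.15342424e-03,
       -2.99695292e-05, -4.84730447e-04, -1.14169149e-03]), 'joint_torque': array([-3.50086236e-05, -4.91299975e+01, -4.04041819e-01, -3.12521768e+01,
       -6.39515393e-02,  4.39902884e-02,  1.88663735e-04]), 'position': array([0.24262118, 0.60241723, 0.22947614]), 'tool_rot': array([-5.97505494e-01, -3.08395975e+00,  2.98478330e-03]), 'ft_force': array([0.05478142, 0.22705585, 0.59618892]), 'torque': array([ 0.02376491, -0.04442239, -0.02849398]), 'grip_width': 1.0008851756132706}
scene [[366.3508363161755, 0.0, 320.5920278296578], [0.0, 366.3508363161755, 198.85510109886556], [0.0, 0.0, 1.0]] -0.06405161206159932 [[0.8398, -0.5428, 0.0083], [-0.3617, -0.571, -0.737], [0.4047, 0.616, -0.6758]] [-0.42649582  0.29933171  0.87476276]
top [[465.979374661878, 0.0, 320.2308729112561], [0.0, 465.979374661878, 204.8105775040087], [0.0, 0.0, 1.0]] -0.01563112353457169 [[0.0146, -0.9999, 0.0081], [-0.9909, -0.0156, -0.1337], [0.1338, -0.0061, -0.991]] [0.08890902 0.55878878 1.40376474]
wrist [[296.0367843464411, 0.0, 319.8538097162553], [0.0, 296.0367843464411, 199.97067110300785], [0.0, 0.0, 1.0]] -0.04837018074221873 [[0.3744, 0.9273, -0.0021], [0.8909, -0.359, 0.2782], [0.2572, -0.1061, -0.9605]] [-0.64708619 -0.03291553  0.39159855]
```

View pics/top0.png

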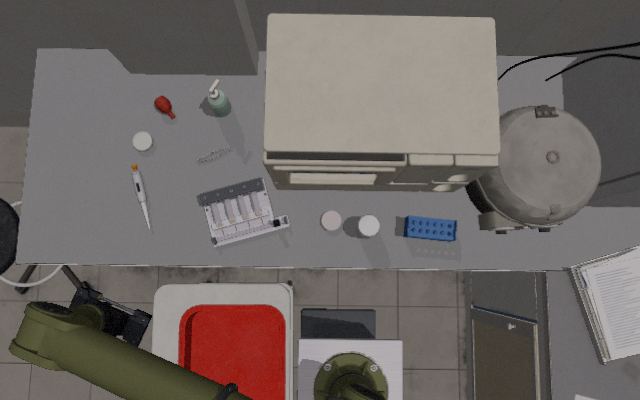

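View pics/scene0.png

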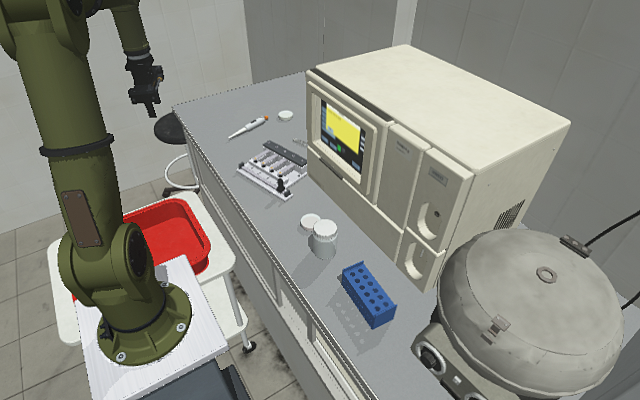

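View pics/wrist0.png

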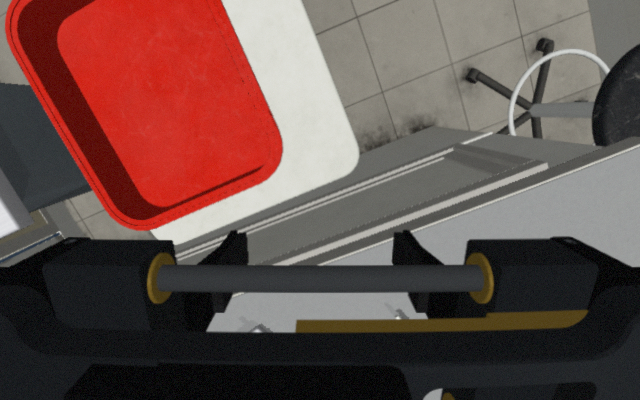

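```bash
cat > h.py <<'E'
import numpy as np, cv2
from bench import status, optics
from scipy.spatial.transform import Rotation as Ro
def und(d,u,v):
    K=d["K"];x=(u-K[0,2])/K[0,0];y=(v-K[1,2])/K[1,1]
    p=np.array([x,y]);q=p.copy()
    for _ in range(20): q=p/(1+d["k1"]*(q@q))
    return np.array([q[0],q[1],1.])
def ray(d,u,v,z):
    c=-d["R"].T@d["t"]; r=d["R"].T@und(d,u,v); return c+r*(z-c[2])/r[2]
def depthpt(d,u,v):
    return d["R"].T@(und(d,u,v)*d["range_z"][int(round(v)),int(round(u))]-d["t"])
def proj(d,X):
    c=d["R"]@np.asarray(X)+d["t"]; a=c[:2]/c[2]; a=a*(1+d["k1"]*(a@a)); return d["K"][:2,:2]@a+d["K"][:2,2]
def crop(d,name,u0,u1,v0,v1,s):
    im=cv2.resize(d["frame"][v0:v1,u0:u1,::-1],None,fx=s,fy=s,interpolation=cv2.INTER_CUBIC); cv2.imwrite(f"pics/{name}.png",im)
E
python3 - <<'E'
from h import *
d=optics.get_image("top"); crop(d,"topc",185,300,165,255,7)
d=optics.get_image("scene"); crop(d,"scenec",225,325,130,210,8)
E
```

```text
(no output)
```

View pics/topc.png

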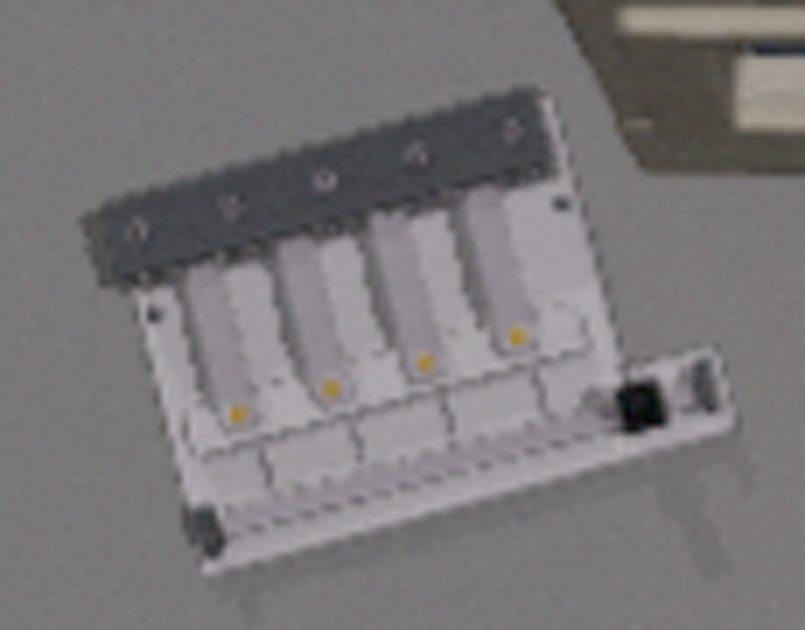

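View pics/scenec.png

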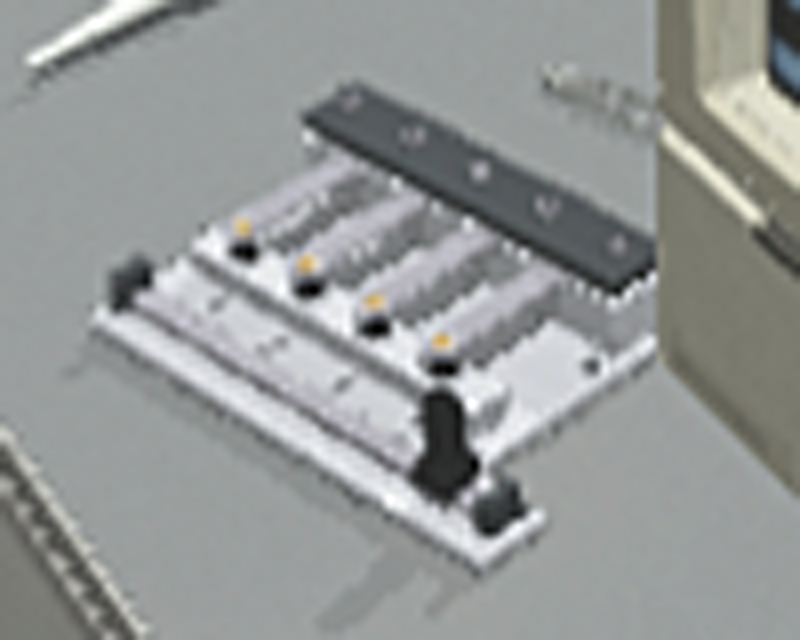

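```bash
cat > m.py <<'E'
from h import *
def spots(n,box):
    d=optics.get_image(n);u0,u1,v0,v1=box
    s=8
    f=cv2.resize(d["frame"][v0:v1,u0:u1],None,fx=s,fy=s,interpolation=cv2.INTER_CUBIC)
    h=cv2.cvtColor(f,cv2.COLOR_RGB2HSV); m=cv2.inRange(h,(12,90,120),(32,255,255))
    k,_,st,c=cv2.connectedComponentsWithStats(m)
    P=[((c[i]+0.5)/s-0.5+[u0,v0],st[i,4]/s/s) for i in range(1,k) if st[i,4]>60]
    return d,sorted(P,key=lambda p:p[0][0])
E
python3 - <<'E'
from m import *
T={}
for n,b in [("top",(185,300,165,255)),("scene",(225,300,130,210))]:
    d,P=spots(n,b); T[n]=(d,P)
    for p,a in P:
        print(n,p.round(2),round(a,2),ray(d,*p,0.045).round(4),depthpt(d,*p).round(4))
# triangulate
for (p,_),(q,_) in zip(T["top"][1],T["scene"][1]):
    A=[];B=[]
    for d,x in((T["top"][0],p),(T["scene"][0],q)):
        c=-d["R"].T@d["t"];r=d["R"].T@und(d,*x);r/=np.linalg.norm(r);M=np.eye(3)-np.outer(r,r);A.append(M);B.append(M@c)
    print("tri",np.linalg.lstsq(np.vstack(A),np.hstack(B),rcond=None)[0].round(4))
E
```

```text
top [218.48 223.8 ] 3.31 [0.4929 0.4074 0.045 ] [0.4927 0.4071 0.0467]
top [231.88 220.04] 3.16 [0.5051 0.367  0.045 ] [0.5049 0.3666 0.0468]
top [245.26 216.38] 2.98 [0.517  0.3265 0.045 ] [0.5174 0.327  0.0413]
top [258.37 212.69] 3.41 [0.529  0.2867 0.045 ] [0.529  0.2868 0.0446]
scene [254.9  157.97] 0.98 [0.4934 0.4075 0.045 ] [0.4939 0.4089 0.0439]
scene [262.78 162.48] 1.69 [0.5052 0.3684 0.045 ] [0.5059 0.37   0.0437]
scene [271.24 167.11] 1.3 [0.5181 0.329  0.045 ] [0.5174 0.3274 0.0463]
scene [279.7 172.1] 1.69 [0.5296 0.289  0.045 ] [0.5289 0.2875 0.0464]
tri [0.4931 0.4073 0.0452]
tri [0.5048 0.3668 0.0463]
tri [0.5167 0.3261 0.0475]
tri [0.5286 0.2865 0.0472]
```

```bash
cat >> m.py <<'E'
psi=np.arctan2(0.0361,0.1207)
X=np.array([np.cos(psi),np.sin(psi),0]);Y=np.array([-np.sin(psi),np.cos(psi),0])
O=np.array([0.5110,0.3469,0])+0.018*X
def W(x,y,z): return O+x*X+y*Y+np.array([0,0,z])
def go(x,y,z,sgn=None):
    "delta to TCP target (stand coords), tool frame, mm/deg; tool y along stand +-y"
    s=status.get_state(); R=Ro.from_rotvec(s["tool_rot"]); 
    best=None
    for g in ([1,-1] if sgn is None else [sgn]):
        Rt=Ro.from_matrix(np.array([-g*X, g*Y, [0,0,-1]]).T)
        rv=(R.inv()*Rt).as_rotvec(degrees=True)
        if best is None or np.linalg.norm(rv)<np.linalg.norm(best[1]): best=(g,rv)
    dp=R.inv().apply(W(x,y,z)-s["position"])*1e3
    p=s["position"]-O
    print("t",round(s["time"],2),"sgn",best[0],"turn",best[1].round(2),"shift(tool)",dp.round(1),"| stand pos",np.round([p@X*1e3,p@Y*1e3,s["position"][2]*1e3],2),"F",s["ft_force"].round(2),"w",round(s["grip_width"],3))
E
python3 - <<'E'
from m import *
s=status.get_state();print(Ro.from_rotvec(s["tool_rot"]).as_matrix().round(3),psi,O)
go(-0.018,0.063,0.1)
d=optics.get_image("top")
# instrument front points & pointer
for u,v in [(275,186),(280,188),(300,187),(276,175),(268,150),(270,155),(350,180),(350,187),(300,160),(330,186)]:
    print(u,v,depthpt(d,u,v).round(3))
print(proj(d,W(-.06,-.112,.065)), proj(d,W(-.06,.063,.02)))
f=d["frame"][205:240,260:300].astype(int).sum(2); 
s=8;g=cv2.resize(d["frame"][210:235,265:288],None,fx=s,fy=s,interpolation=cv2.INTER_CUBIC).sum(2)
ys,xs=np.where(g<120);u=(xs.mean()+.5)/s-.5+265;v=(ys.mean()+.5)/s-.5+210
print("blob",u,v,len(xs)/64,(ray(d,u,v,.055)-O)@np.array([X,Y]).T)
E
```

```text
[[-0.928  0.373 -0.   ]
 [ 0.373  0.928 -0.   ]
 [-0.    -0.    -1.   ]] 0.29062048356511144 [0.52824519 0.35205784 0.        ]
t 0.35 sgn 1 turn [-2.000e-02 -0.000e+00 -3.858e+01] shift(tool) [-305.1  -88.   130.4] | stand pos [-201.65  322.07  230.32] F [-0.22 -0.7   0.04] w 1.002
275 186 [0.605 0.234 0.089]
280 188 [0.604 0.221 0.06 ]
300 187 [0.604 0.159 0.083]
276 175 [0.595 0.212 0.311]
268 150 [0.632 0.222 0.414]
270 155 [0.622 0.218 0.408]
350 180 [0.608 0.017 0.191]
350 187 [0.605 0.009 0.091]
300 160 [0.612 0.148 0.405]
330 186 [0.607 0.069 0.095]
[276.8835809  220.81642572] [223.53570483 237.54048106]
blob 276.0338730569948 222.6949481865285 30.15625 [-0.06363611 -0.10747698]
```

Call:
step_arm(rows=[[[0,0,-5.5],[0,0,0],0],[[0,0,-5.5],[0,0,0],0],[[0,0,-5.5],[0,0,0],0],[[0,0,-5.4],[0,0,0],0]], grip_force=20)

```text
time: 0.73
position: [0.2426, 0.6029, 0.2304]
tool_rot: [-0.023, 3.141, -0.001]
ft_force: [0.4, 0.4, 0.4]
grip_width: 0.782
```

```bash
cat >> m.py <<'E'
def gw(x,y,z,yaw=0.0):
    "as go, tool y along world y turned by yaw"
    s=status.get_state(); R=Ro.from_rotvec(s["tool_rot"])
    c,n=np.cos(yaw),np.sin(yaw)
    Rt=Ro.from_matrix(np.array([[-c,-n,0],[-n,c,0],[0,0,-1]]).T)
    rv=(R.inv()*Rt).as_rotvec(degrees=True)
    dp=R.inv().apply(W(x,y,z)-s["position"])*1e3
    p=s["position"]-O
    print("t",round(s["time"],2),"turn",rv.round(2),"shift",dp.round(1),"| stand",np.round([p@X*1e3,p@Y*1e3,s["position"][2]*1e3],2),"F",s["ft_force"].round(2),"w",round(s["grip_width"],3))
E
python3 -c "
from m import *
gw(-.023,.063,.08)"
```

```text
t 0.73 turn [-0.02  0.01  0.83] shift [-242.6 -200.5  150.5] | stand [-201.77  322.14  230.36] F [0.36 0.41 0.36] w 0.782
```

Call:
step_arm(rows=[[[0,0,0.8],[-30,-25,5],0],[[0,0,0],[-30,-25,5],0],[[0,0,0],[-30,-25,10],0],[[0,0,0],[-30,-25,10],0],[[0,0,0],[-30,-25,10],0],[[0,0,0],[-30,-25,15],0],[[0,0,0],[-30,-25,20],0],[[0,0,0],[-30,-25,20],0],[[0,0,0],[0,0,0],0],[[0,0,0],[0,0,0],0]])

```text
time: 1.57
position: [0.4853, 0.4057, 0.1352]
tool_rot: [-0.021, 3.141, 0.01]
ft_force: [-1.5, 1.7, -0.4]
grip_width: 0.044
```

```bash
python3 -c "
from m import *
gw(-.023,.063,.065)
d=optics.get_image('top'); crop(d,'t1',170,300,155,255,6)
d=optics.get_image('scene'); crop(d,'s1',200,330,90,210,6)
d=optics.get_image('wrist'); cv2.imwrite('pics/w1.png',d['frame'][:,:,::-1])"
```

```text
t 1.57 turn [0.36 0.04 0.77] shift [-2.8 -0.3 70.2] | stand [-25.79  63.69 135.15] F [-1.53  1.67 -0.42] w 0.044
```

View pics/t1.png

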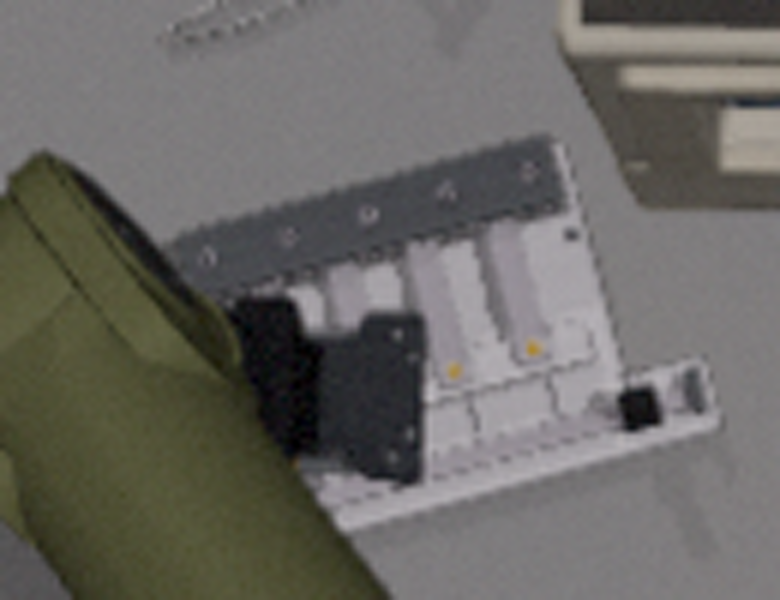

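View pics/w1.png

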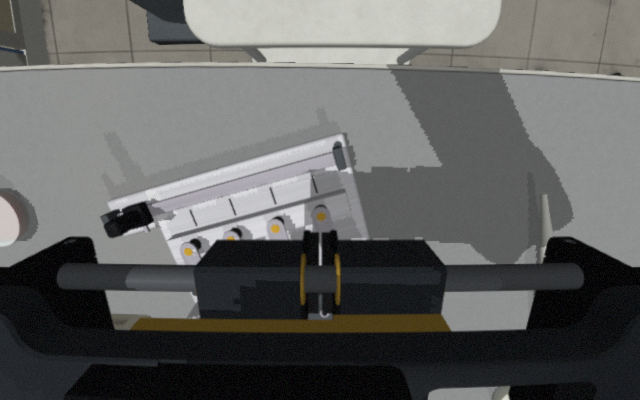

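View pics/s1.png

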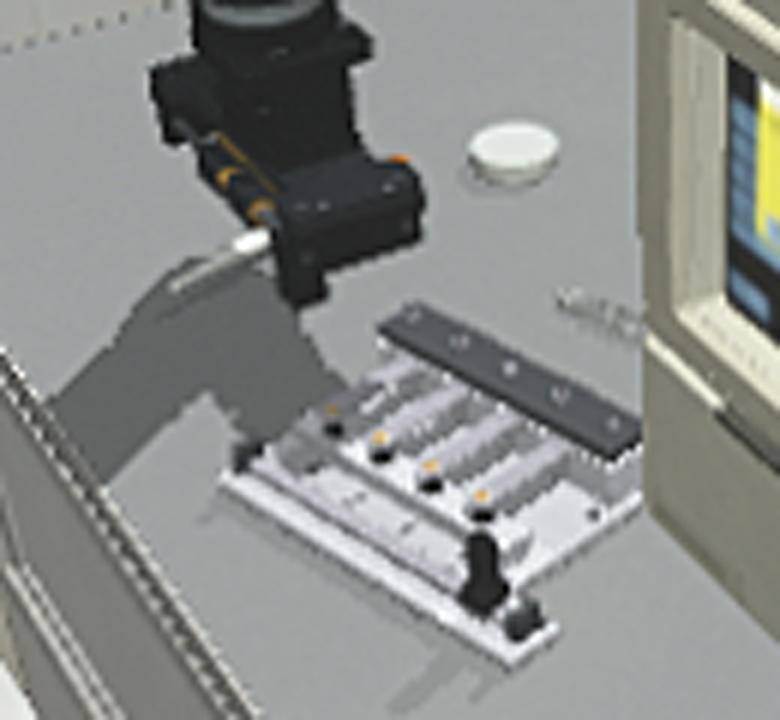

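```bash
python3 -c "
from m import *
d,P=spots('wrist',(170,345,190,265))
for p,a in P:
    w=ray(d,*p,.045); print(p.round(1),round(a,1),w.round(4),(w-O)@np.array([X,Y]).T)
gw(-.023,.063,.065)
"
```

```text
[185.9 251.8] 51.0 [0.529  0.2844 0.045 ] [-0.0186955 -0.0649893]
[228.3 238.2] 14.0 [0.5146 0.3247 0.045 ] [-0.02089107 -0.02226656]
[272.8 229. ] 54.2 [0.5051 0.3651 0.045 ] [-0.01843763  0.01916139]
[318.3 217.1] 54.8 [0.4933 0.4054 0.045 ] [-0.01814844  0.06113096]
[336.5 263.1] 4.3 [0.5381 0.4229 0.045 ] [0.02971572 0.06501318]
t 1.77 turn [0.47 0.09 1.08] shift [-4.7 -3.6 71.4] | stand [-26.8   67.15 136.42] F [-0.62  1.27  0.46] w 0.004
```

Call:
step_arm(rows=[[[0.4,0,1.0],[-4,-4,15],0],[[0,0,0],[0,0,15],0],[[0,0,0],[0,0,0],0],[[0,0,0],[0,0,0],0]])

```text
time: 2.1
position: [0.4846, 0.411, 0.1067]
tool_rot: [-0.013, 3.137, 0.009]
ft_force: [-0.3, 0.8, -0.1]
grip_width: 0.005
```

```bash
python3 -c "
from m import *
gw(-.023,.062,.065)
"
```

```text
t 2.1 turn [0.32 0.23 0.47] shift [-3.7 -6.4 41.6] | stand [-24.95  69.03 106.66] F [-0.33  0.83 -0.12] w 0.005
```

Call:
step_arm(rows=[[[0.3,0.2,0.4],[-3.5,-6.5,15],0],[[0,0,0],[0,0,10],0],[[0,0,0],[0,0,0],0]])

```text
time: 2.35
position: [0.4874, 0.4062, 0.0803]
tool_rot: [-0.006, 3.141, 0.002]
ft_force: [-0.3, -0.1, -0.2]
grip_width: 0.007
```

```bash
python3 -c "
from m import *
gw(-.023,.062,.065)
"
```

```text
t 2.35 turn [0.07 0.06 0.2 ] shift [-1.  -1.4 15.3] | stand [-23.57  63.59  80.26] F [-0.3  -0.13 -0.22] w 0.007
```

Call:
step_arm(rows=[[[0,0,0],[-1,-1.5,10],0],[[0,0,0],[0,0,10],0],[[0,0,0],[0,0,0],0],[[0,0,0],[0,0,0],0]])

```text
time: 2.68
position: [0.4886, 0.4038, 0.0571]
tool_rot: [-0.004, 3.141, 0.0]
ft_force: [-0.3, -0.2, 0.1]
grip_width: 0.008
```

```bash
python3 -c "
from m import *
gw(-.023,.062,.053)
"
```

```text
t 2.68 turn [0.01 0.01 0.15] shift [0.2 1.  4.1] | stand [-23.14  60.97  57.13] F [-0.27 -0.25  0.07] w 0.008
```

Now 1 mm steps with force readings.

Call:
step_arm(rows=[[[0,0,0],[0,1,2],0],[[0,0,0],[0,0,2],0],[[0,0,0],[0,0,0],0]])

```text
time: 2.93
position: [0.4888, 0.4051, 0.0531]
tool_rot: [-0.004, 3.141, 0.001]
ft_force: [-0.1, 0.5, -0.6]
grip_width: 0.005
```

Call:
step_arm(rows=[[[0,0,0],[0,0,1.5],0],[[0,0,0],[0,0,0.5],0]])

```text
time: 3.1
position: [0.4892, 0.4055, 0.0518]
tool_rot: [-0.004, 3.14, 0.002]
ft_force: [-0.4, -0.6, 0.2]
grip_width: 0.005
```

Call:
step_arm(rows=[[[0,0,0],[0,0,1.5],0],[[0,0,0],[0,0,0.5],0]])

```text
time: 3.27
position: [0.4894, 0.4056, 0.0504]
tool_rot: [-0.004, 3.14, 0.003]
ft_force: [-0.3, -0.8, 1.1]
grip_width: 0.006
```

Call:
step_arm(rows=[[[0,0,0],[0,0,2],0],[[0,0,0],[0,0,1],0]])

```text
time: 3.43
position: [0.4897, 0.4059, 0.048]
tool_rot: [-0.004, 3.139, 0.004]
ft_force: [-0.8, -1.5, 2.9]
grip_width: 0.002
```

Call:
step_arm(rows=[[[0,0,0],[0,0,1.5],0],[[0,0,0],[0,0,1],0]])

```text
time: 3.6
position: [0.4899, 0.406, 0.0459]
tool_rot: [-0.004, 3.139, 0.004]
ft_force: [-0.7, -0.9, 4.6]
grip_width: 0.006
```

Call:
step_arm(rows=[[[0,0,0],[0,0,1],0],[[0,0,0],[0,0,0.5],0]])

```text
time: 3.77
position: [0.49, 0.406, 0.0449]
tool_rot: [-0.004, 3.138, 0.004]
ft_force: [-1.9, -1.0, 5.4]
grip_width: 0.008
```

Call:
step_arm(rows=[[[0,0,0],[0,0,0.8],0],[[0,0,0],[0,0,0.5],0]])

```text
time: 3.93
position: [0.4901, 0.406, 0.0448]
tool_rot: [-0.004, 3.138, 0.005]
ft_force: [-2.2, -2.4, 7.0]
grip_width: 0.001
```

Call:
step_arm(rows=[[[0,0,0],[0,0,1],0],[[0,0,0],[0,0,1],0]])

```text
time: 4.1
position: [0.4901, 0.406, 0.0444]
tool_rot: [-0.004, 3.139, 0.005]
ft_force: [-2.7, -2.2, 8.4]
grip_width: 0.005
```

```bash
python3 -c "
from m import *
gw(-.023,.062,.043)
d,P=spots('wrist',(170,345,190,285))
for p,a in P: print(p.round(1),round(a,1))
d=optics.get_image('scene'); crop(d,'s2',225,315,130,200,8)
gw(-.023,.062,.043)
"
```

```text
t 4.1 turn [0.17 0.17 0.13] shift [ 1.6 -1.2  1.3] | stand [-21.09  62.66  44.35] F [-2.72 -2.15  8.37] w 0.005
[335.9 265.2] 10.0
t 4.2 turn [0.17 0.18 0.13] shift [ 1.7 -1.2  1.4] | stand [-21.07  62.68  44.43] F [-2.48 -2.59  7.3 ] w 0.006
```

View pics/s2.png

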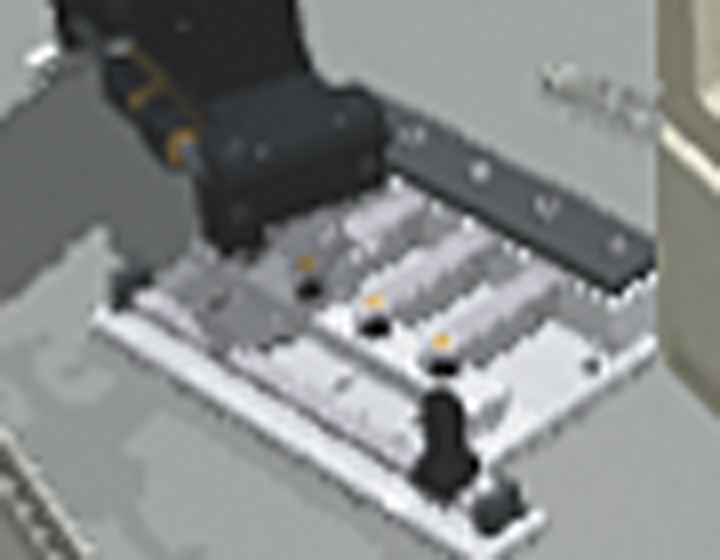

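Call:
step_arm(rows=[[[0,0,0],[0,0,1.5],0],[[0,0,0],[0,0,1.2],0]])

```text
time: 4.37
position: [0.4901, 0.4061, 0.044]
tool_rot: [-0.003, 3.139, 0.005]
ft_force: [-2.3, -2.4, 9.9]
grip_width: 0.006
```

Call:
step_arm(rows=[[[0,0,0],[0,0,1.5],0],[[0,0,0],[0,0,1.2],0]])

```text
time: 4.53
position: [0.4902, 0.4061, 0.044]
tool_rot: [-0.003, 3.139, 0.005]
ft_force: [-2.8, -2.9, 10.4]
grip_width: 0.004
```

Call:
step_arm(rows=[[[0,0,0],[0,0,1.6],0],[[0,0,0],[0,0,1.4],0],[[0,0,0],[0,0,1.2],0]])

```text
time: 4.78
position: [0.4902, 0.4061, 0.044]
tool_rot: [-0.003, 3.139, 0.005]
ft_force: [-3.0, -3.4, 9.7]
grip_width: 0.004
```

Call:
step_arm(rows=[[[0,0,0],[0,0,-5],0],[[0,0,0],[0,0,-10],0],[[0,0,0],[0,0,-10],0],[[0,0,0],[0,0,-3],0],[[0,0,0],[0,0,0],0],[[0,0,0],[0,0,0],0]])

```text
time: 5.28
position: [0.4905, 0.4067, 0.0745]
tool_rot: [-0.003, 3.138, 0.008]
ft_force: [-0.2, -0.3, -0.2]
grip_width: 0.005
```

```bash
python3 -c "
from m import *
gw(-.023,.020,.065)
"
```

```text
t 5.28 turn [0.29 0.23 0.11] shift [ -9.9 -42.1   9.3] | stand [-20.54  63.19  74.46] F [-0.25 -0.33 -0.21] w 0.005
```

Call:
step_arm(rows=[[[0.2,0.2,0],[-5,-21,0],0],[[0,0,0],[-5,-21,0],0],[[0,0,0],[0,0,0],0],[[0,0,0],[0,0,0],0],[[0,0,0],[0,0,0],0]])

```text
time: 5.7
position: [0.4994, 0.3648, 0.0725]
tool_rot: [0.006, -3.14, -0.002]
ft_force: [-0.1, -0.5, 0.1]
grip_width: 0.008
```

```bash
python3 -c "
from m import *
gw(-.023,.020,.057)
"
```

```text
t 5.7 turn [ 0.08 -0.08  0.24] shift [-1.1 -0.2 15.5] | stand [-24.01  20.51  72.51] F [-0.15 -0.54  0.11] w 0.008
```

Call:
step_arm(rows=[[[0,0,0],[-1,0,8],0],[[0,0,0],[0,0,7],0],[[0,0,0],[0,0,2],0],[[0,0,0],[0,0,0],0]])

```text
time: 6.03
position: [0.4987, 0.3682, 0.0529]
tool_rot: [0.012, -3.139, -0.004]
ft_force: [-0.3, 0.1, 0.7]
grip_width: 0.005
```

```bash
python3 -c "
from m import *
gw(-.023,.020,.053)
"
```

```text
t 6.03 turn [ 0.15 -0.14  0.45] shift [-1.7 -3.5 -0.1] | stand [-23.65  23.87  52.93] F [-0.34  0.07  0.66] w 0.005
```

Call:
step_arm(rows=[[[0,0,0],[0,0,2],0],[[0,0,0],[0,0,1],0]])

```text
time: 6.2
position: [0.4988, 0.3686, 0.0496]
tool_rot: [0.014, -3.139, -0.003]
ft_force: [-0.8, -2.5, 3.9]
grip_width: -0.0
```

Call:
step_arm(rows=[[[0,0,0],[0,0,2],0],[[0,0,0],[0,0,1],0]])

```text
time: 6.37
position: [0.4989, 0.3686, 0.0474]
tool_rot: [0.014, -3.139, -0.003]
ft_force: [-1.2, -1.7, 5.3]
grip_width: 0.004
```

Call:
step_arm(rows=[[[0,0,0],[0,0,1.5],0],[[0,0,0],[0,0,1],0]])

```text
time: 6.53
position: [0.4991, 0.3687, 0.0463]
tool_rot: [0.014, -3.14, -0.003]
ft_force: [-2.3, -2.4, 6.7]
grip_width: 0.006
```

Call:
step_arm(rows=[[[0,0,0],[0,0,1.5],0],[[0,0,0],[0,0,1],0]])

```text
time: 6.7
position: [0.4991, 0.3687, 0.0456]
tool_rot: [0.013, -3.14, -0.004]
ft_force: [-2.1, -2.5, 6.8]
grip_width: 0.006
```

Call:
step_arm(rows=[[[0,0,0],[0,0,1.5],0],[[0,0,0],[0,0,1.2],0]])

```text
time: 6.87
position: [0.4992, 0.3687, 0.0451]
tool_rot: [0.013, -3.14, -0.005]
ft_force: [-3.5, -2.5, 8.4]
grip_width: 0.003
```

Call:
step_arm(rows=[[[0,0,0],[0,0,1.8],0],[[0,0,0],[0,0,1.5],0]])

```text
time: 7.03
position: [0.4993, 0.3688, 0.0445]
tool_rot: [0.012, -3.14, -0.005]
ft_force: [-3.6, -2.0, 9.1]
grip_width: 0.004
```

Call:
step_arm(rows=[[[0,0,0],[0,0,2],0],[[0,0,0],[0,0,1.8],0]])

```text
time: 7.2
position: [0.4994, 0.3688, 0.044]
tool_rot: [0.012, -3.14, -0.006]
ft_force: [-4.2, -4.6, 11.2]
grip_width: 0.009
```

Call:
step_arm(rows=[[[0,0,0],[0,0,2],0],[[0,0,0],[0,0,2],0]])

```text
time: 7.37
position: [0.4994, 0.3688, 0.0438]
tool_rot: [0.011, -3.14, -0.007]
ft_force: [-3.6, -3.3, 12.9]
grip_width: 0.002
```

Call:
step_arm(rows=[[[0,0,0],[0,0,2.2],0],[[0,0,0],[0,0,2.2],0]])

```text
time: 7.53
position: [0.4994, 0.3688, 0.0436]
tool_rot: [0.01, -3.14, -0.008]
ft_force: [-4.9, -4.7, 13.3]
grip_width: 0.004
```

Call:
step_arm(rows=[[[0,0,0],[0,0,2.2],0],[[0,0,0],[0,0,2.2],0],[[0,0,0],[0,0,2.2],0]])

```text
time: 7.78
position: [0.4994, 0.3689, 0.0436]
tool_rot: [0.009, -3.14, -0.009]
ft_force: [-5.3, -4.2, 12.6]
grip_width: 0.004
```

Call:
step_arm(rows=[[[0,0,0],[0,0,-5],0],[[0,0,0],[0,0,-10],0],[[0,0,0],[0,0,-10],0],[[0,0,0],[0,0,-3],0],[[0,0,0],[0,0,0],0],[[0,0,0],[0,0,0],0]])

```text
time: 8.28
position: [0.4995, 0.3701, 0.0754]
tool_rot: [0.01, -3.141, -0.014]
ft_force: [0.3, 0.2, -0.9]
grip_width: 0.006
```

```bash
python3 -c "
from m import *
gw(-.023,-.022,.065)
"
```

```text
t 8.28 turn [ 0.5  -0.01  0.36] shift [-12.7 -45.9  10. ] | stand [-22.33  25.51  75.35] F [ 0.29  0.15 -0.9 ] w 0.006
```

Call:
step_arm(rows=[[[0.5,0,0.4],[-6.5,-23,0],0],[[0,0,0],[-6.5,-23,0],0],[[0,0,0],[0,0,0],0],[[0,0,0],[0,0,0],0],[[0,0,0],[0,0,0],0]])

```text
time: 8.7
position: [0.512, 0.3217, 0.0727]
tool_rot: [0.0, -3.139, 0.003]
ft_force: [0.5, -0.2, 0.9]
grip_width: 0.009
```

```bash
python3 -c "
from m import *
gw(-.023,-.022,.057)
"
```

```text
t 8.7 turn [-0.12 -0.16  0.01] shift [-0.6  2.8 15.7] | stand [-24.31 -24.46  72.68] F [ 0.47 -0.19  0.9 ] w 0.009
```

Call:
step_arm(rows=[[[-0.1,-0.1,0],[-0.5,0,8],0],[[0,0,0],[0,0,6],0],[[0,0,0],[0,0,1],0],[[0,0,0],[0,0,0],0]])

```text
time: 9.03
position: [0.511, 0.3235, 0.055]
tool_rot: [0.004, -3.139, -0.0]
ft_force: [0.6, -0.4, -0.8]
grip_width: 0.004
```

```bash
python3 -c "
from m import *
gw(-.023,-.022,.053)
"
```

```text
t 9.03 turn [ 0.   -0.15  0.15] shift [-1.5  0.9  2. ] | stand [-24.66 -22.41  54.98] F [ 0.55 -0.45 -0.83] w 0.004
```

Call:
step_arm(rows=[[[0,0,0],[0,0,2],0],[[0,0,0],[0,0,1],0]])

```text
time: 9.2
position: [0.5107, 0.3242, 0.0515]
tool_rot: [0.006, -3.139, 0.0]
ft_force: [0.6, -1.1, 1.7]
grip_width: 0.005
```

Call:
step_arm(rows=[[[0,0,0],[0,0,2],0],[[0,0,0],[0,0,1],0]])

```text
time: 9.37
position: [0.5109, 0.3242, 0.0489]
tool_rot: [0.007, -3.139, 0.001]
ft_force: [-1.8, -1.2, 3.7]
grip_width: 0.001
```

Call:
step_arm(rows=[[[0,0,0],[0,0,1.5],0],[[0,0,0],[0,0,1],0]])

```text
time: 9.53
position: [0.5111, 0.3243, 0.0473]
tool_rot: [0.007, -3.139, 0.0]
ft_force: [-1.1, -1.7, 4.5]
grip_width: 0.007
```

Call:
step_arm(rows=[[[0,0,0],[0,0,1.5],0],[[0,0,0],[0,0,1],0]])

```text
time: 9.7
position: [0.5111, 0.3244, 0.0459]
tool_rot: [0.006, -3.14, -0.0]
ft_force: [-1.2, -1.7, 6.6]
grip_width: 0.005
```

Call:
step_arm(rows=[[[0,0,0],[0,0,1.5],0],[[0,0,0],[0,0,1.2],0]])

```text
time: 9.87
position: [0.5113, 0.3244, 0.0449]
tool_rot: [0.006, -3.14, -0.001]
ft_force: [-2.1, -2.4, 8.7]
grip_width: 0.005
```

Call:
step_arm(rows=[[[0,0,0],[0,0,1.8],0],[[0,0,0],[0,0,1.5],0]])

```text
time: 10.03
position: [0.5114, 0.3245, 0.0441]
tool_rot: [0.006, -3.14, -0.001]
ft_force: [-3.5, -2.5, 11.4]
grip_width: -0.0
```

Call:
step_arm(rows=[[[0,0,0],[0,0,2],0],[[0,0,0],[0,0,1.8],0]])

```text
time: 10.2
position: [0.5115, 0.3246, 0.0437]
tool_rot: [0.005, -3.14, -0.002]
ft_force: [-4.9, -3.1, 12.3]
grip_width: 0.004
```

Call:
step_arm(rows=[[[0,0,0],[0,0,2],0],[[0,0,0],[0,0,2],0]])

```text
time: 10.37
position: [0.5115, 0.3246, 0.0433]
tool_rot: [0.005, -3.14, -0.003]
ft_force: [-5.0, -3.9, 13.8]
grip_width: 0.003
```

Call:
step_arm(rows=[[[0,0,0],[0,0,2],0],[[0,0,0],[0,0,2],0],[[0,0,0],[0,0,2],0]])

```text
time: 10.62
position: [0.5116, 0.3246, 0.0433]
tool_rot: [0.004, -3.139, -0.004]
ft_force: [-5.6, -3.3, 13.2]
grip_width: 0.005
```

Call:
step_arm(rows=[[[0,0,0],[0,0,-5],0],[[0,0,0],[0,0,-10],0],[[0,0,0],[0,0,-10],0],[[0,0,0],[0,0,-3],0],[[0,0,0],[0,0,0],0],[[0,0,0],[0,0,0],0]])

```text
time: 11.12
position: [0.512, 0.3257, 0.0745]
tool_rot: [0.005, -3.141, -0.008]
ft_force: [0.4, -0.4, 0.5]
grip_width: 0.001
```

```bash
python3 -c "
from m import *
gw(-.023,-.064,.065)
"
```

```text
t 11.12 turn [ 0.29 -0.02  0.17] shift [-12.4 -41.6   9.3] | stand [-23.1  -20.6   74.55] F [ 0.37 -0.37  0.45] w 0.001
```

Call:
step_arm(rows=[[[0.3,0,0.2],[-6,-21,0],0],[[0,0,0],[-6,-20,0],0],[[0,0,0],[0,0,0],0],[[0,0,0],[0,0,0],0],[[0,0,0],[0,0,0],0]])

```text
time: 11.53
position: [0.5227, 0.2851, 0.0721]
tool_rot: [0.003, -3.139, 0.0]
ft_force: [-0.6, 0.1, 0.2]
grip_width: 0.008
```

```bash
python3 -c "
from m import *
gw(-.023,-.064,.057)
"
```

```text
t 11.53 turn [-0.02 -0.16  0.1 ] shift [-1.8 -1.  15.1] | stand [-24.45 -62.56  72.11] F [-0.58  0.06  0.17] w 0.008
```

Call:
step_arm(rows=[[[0,-0.1,0],[-1.5,-2,8],0],[[0,0,0],[0,0,6],0],[[0,0,0],[0,0,1],0],[[0,0,0],[0,0,0],0]])

```text
time: 11.87
position: [0.5226, 0.2861, 0.0545]
tool_rot: [0.009, -3.139, -0.001]
ft_force: [-0.2, -0.1, -0.4]
grip_width: 0.003
```

```bash
python3 -c "
from m import *
gw(-.023,-.064,.053)
"
```

```text
t 11.87 turn [ 0.04 -0.14  0.32] shift [-2.  -1.9  1.5] | stand [-24.33 -61.59  54.47] F [-0.2  -0.1  -0.37] w 0.003
```

Call:
step_arm(rows=[[[0,0,0],[0,0,2],0],[[0,0,0],[0,0,1],0]])

```text
time: 12.03
position: [0.5224, 0.2867, 0.051]
tool_rot: [0.011, -3.139, -0.001]
ft_force: [-0.4, -1.3, 2.1]
grip_width: 0.006
```

Call:
step_arm(rows=[[[0,0,0],[0,0,2],0],[[0,0,0],[0,0,1],0]])

```text
time: 12.2
position: [0.5226, 0.2867, 0.0486]
tool_rot: [0.011, -3.139, -0.0]
ft_force: [-2.0, -0.7, 3.6]
grip_width: 0.011
```

Call:
step_arm(rows=[[[0,0,0],[0,0,1.5],0],[[0,0,0],[0,0,1],0]])

```text
time: 12.37
position: [0.5227, 0.2868, 0.047]
tool_rot: [0.011, -3.14, -0.001]
ft_force: [-2.1, -1.1, 5.5]
grip_width: 0.005
```

Call:
step_arm(rows=[[[0,0,0],[0,0,1.5],0],[[0,0,0],[0,0,1],0]])

```text
time: 12.53
position: [0.5229, 0.2869, 0.0458]
tool_rot: [0.01, -3.14, -0.001]
ft_force: [-1.6, -1.8, 7.8]
grip_width: 0.007
```

Call:
step_arm(rows=[[[0,0,0],[0,0,1.5],0],[[0,0,0],[0,0,1.2],0]])

```text
time: 12.7
position: [0.523, 0.2869, 0.0449]
tool_rot: [0.01, -3.14, -0.002]
ft_force: [-2.1, -2.6, 8.5]
grip_width: 0.001
```

Call:
step_arm(rows=[[[0,0,0],[0,0,1.8],0],[[0,0,0],[0,0,1.5],0]])

```text
time: 12.87
position: [0.5231, 0.2869, 0.0441]
tool_rot: [0.009, -3.14, -0.003]
ft_force: [-3.7, -3.3, 10.5]
grip_width: 0.004
```

Call:
step_arm(rows=[[[0,0,0],[0,0,2],0],[[0,0,0],[0,0,1.8],0]])

```text
time: 13.03
position: [0.5232, 0.287, 0.0436]
tool_rot: [0.009, -3.14, -0.004]
ft_force: [-4.2, -3.1, 12.8]
grip_width: 0.005
```

Call:
step_arm(rows=[[[0,0,0],[0,0,2],0],[[0,0,0],[0,0,2],0]])

```text
time: 13.2
position: [0.5232, 0.287, 0.0435]
tool_rot: [0.008, -3.14, -0.004]
ft_force: [-5.6, -3.9, 14.3]
grip_width: 0.003
```

Call:
step_arm(rows=[[[0,0,0],[0,0,2],0],[[0,0,0],[0,0,2],0],[[0,0,0],[0,0,2],0]])

```text
time: 13.45
position: [0.5232, 0.287, 0.0435]
tool_rot: [0.007, -3.139, -0.006]
ft_force: [-4.8, -3.9, 14.3]
grip_width: 0.003
```

Call:
step_arm(rows=[[[0,0,0],[0,0,-5],0],[[0,0,0],[0,0,-10],0],[[0,0,0],[0,0,-15],0],[[0,0,0],[0,0,-20],0],[[0,0,0],[0,0,-10],0],[[0,0,0],[0,0,0],0],[[0,0,0],[0,0,0],0]])

```text
time: 14.03
position: [0.5232, 0.2879, 0.1069]
tool_rot: [0.008, -3.14, -0.009]
ft_force: [0.5, 1.1, -0.9]
grip_width: 0.001
```

```bash
python3 -c "
from m import *
gw(-.06,-.112,.1,psi)
"
```

```text
t 14.03 turn [  0.35  -0.03 -16.36] shift [ 20.6 -60.3   6.6] | stand [-23.26 -60.02 106.94] F [ 0.53  1.11 -0.87] w 0.001
```

Call:
step_arm(rows=[[[0,0,0],[10,-30,0],40],[[0,0,0],[10,-30,0],40],[[0,0,0],[0,0,0],40],[[0.3,0,-5.5],[0,0,0],40],[[0,0,-5.5],[0,0,0],40],[[0,0,-5],[0,0,0],40],[[0,0,0],[0,0,0],40],[[0,0,0],[0,0,0],40]])

```text
time: 14.7
position: [0.4989, 0.225, 0.0981]
tool_rot: [0.46, -3.098, 0.002]
ft_force: [-0.3, 0.6, -0.1]
grip_width: 0.44
```

```bash
python3 -c "
from m import *
gw(-.06,-.112,.09,psi)
d=optics.get_image('wrist'); cv2.imwrite('pics/w3.png',d['frame'][:,:,::-1])
d=optics.get_image('scene'); crop(d,'s3',225,325,110,210,6)
for z in (.02,.065): print(proj(d,W(-.06,-.112,z)))
for dy in (-.118,-.106): print(proj(d,W(-.06,dy,.065)))
g=d['frame'].sum(2)
gw(-.06,-.112,.09,psi)
"
```

```text
t 14.7 turn [ 0.   -0.58  0.25] shift [-4.6  1.3  8.1] | stand [ -64.53 -113.34   98.14] F [-0.29  0.63 -0.07] w 0.44
[281.84991144 190.58366604]
[280.96971647 180.03586839]
[282.29676898 180.82002733]
[279.64933743 179.25564237]
t 14.8 turn [ 0.   -0.57  0.27] shift [-4.6  1.2  8.3] | stand [ -64.47 -113.25   98.33] F [-0.21 -0.05 -0.31] w 0.45
```

View pics/w3.png

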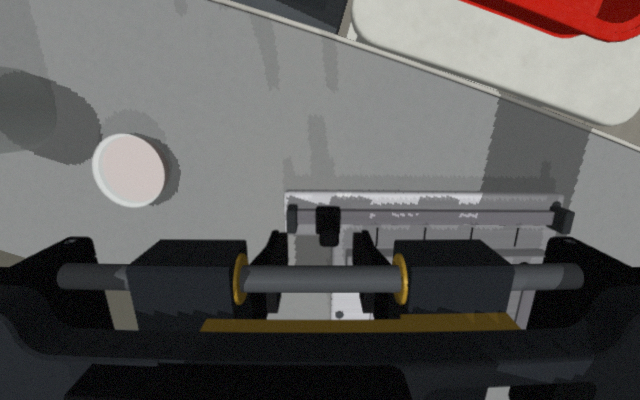

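View pics/s3.png

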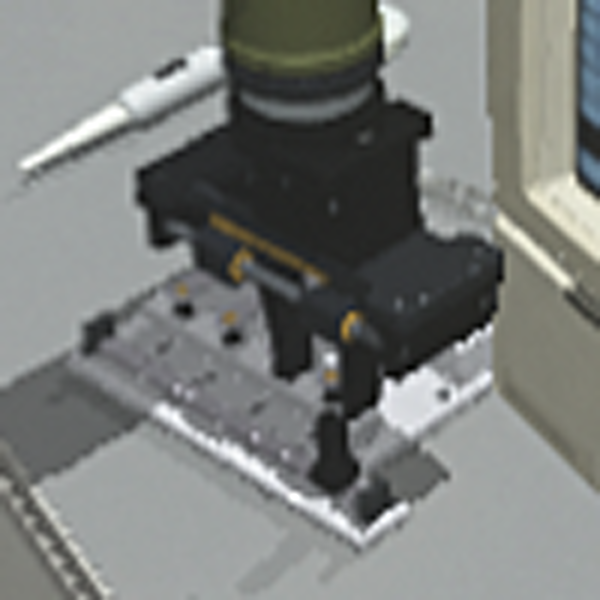

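```bash
python3 -c "
from m import *
d=optics.get_image('wrist')
crop(d,'w4',280,380,190,260,8)
print(proj(d,W(-.06,-.112,.065)),proj(d,W(-.053,-.112,.065)),proj(d,W(-.067,-.112,.065)),proj(d,W(-.06,-.112,.02)))
gw(-.06,-.112,.09,psi)
"
```

```text
[323.42550481 239.61509793] [323.35252217 248.95751716] [323.49955234 230.08658305] [322.82962958 218.1770647 ]
t 14.85 turn [ 0.   -0.55  0.3 ] shift [-4.4  1.2  8.5] | stand [ -64.3  -113.22   98.58] F [-0.39  0.35  0.05] w 0.455
```

View pics/w4.png

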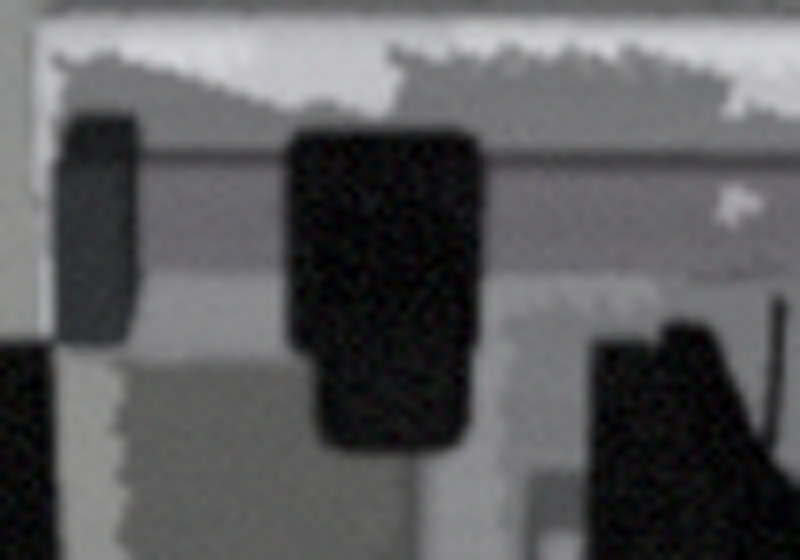

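Call:
step_arm(rows=[[[0,-0.5,0.3],[-4.5,5.5,5],40],[[0,0,0],[0,0,5],40],[[0,0,0],[0,0,0],40],[[0,0,0],[0,0,0],40]])

```text
time: 15.18
position: [0.5021, 0.2332, 0.0872]
tool_rot: [-0.451, 3.109, 0.001]
ft_force: [0.2, 0.1, 1.0]
grip_width: 0.461
```

```bash
python3 -c "
from m import *
gw(-.061,-.1075,.054,psi)
d=optics.get_image('top')
for c,v in (((-.06,-.131,.03),0),((-.06,.094,.03),0)):
    u=proj(d,W(*c)); print(u, depthpt(d,*u)); 
d=optics.get_image('scene')
for c in ((-.06,-.131,.03),(-.06,.094,.03)):
    u=proj(d,W(*c)); print(u, depthpt(d,*u)); 
"
```

```text
t 15.18 turn [ 0.02  0.03 -0.16] shift [ 1.9 -1.2 33.2] | stand [ -59.13 -106.34   87.21] F [0.21 0.07 1.  ] w 0.461
[283.77083732 220.28224021] [0.46021904 0.1747992  0.51028981]
[213.1115251 240.0715789] [0.44381412 0.42487616 0.03021204]
[285.80586735 190.79730613] [0.50568627 0.20402116 0.03518262]
[240.56156648 163.38514022] [0.4434376  0.42372336 0.03091995]
```

Call:
step_arm(rows=[[[0,0,-0.1],[2,-1,10],40],[[0,0,0],[0,0,10],40],[[0,0,0],[0,0,10],40],[[0,0,0],[0,0,0],40],[[0,0,0],[0,0,0],40]])

```text
time: 15.7
position: [0.5001, 0.2307, 0.054]
tool_rot: [-0.452, 3.109, -0.0]
ft_force: [-0.1, 0.1, 0.8]
grip_width: 0.46
```

```bash
python3 -c "
from m import *
gw(-.061,-.1075,.054,psi)
d=optics.get_image('wrist'); crop(d,'w5',240,400,180,300,5)
"
```

```text
t 15.7 turn [-0.    0.01 -0.1 ] shift [-0.7  0.7 -0. ] | stand [ -61.72 -108.17   53.95] F [-0.14  0.12  0.78] w 0.46
```

View pics/w5.png

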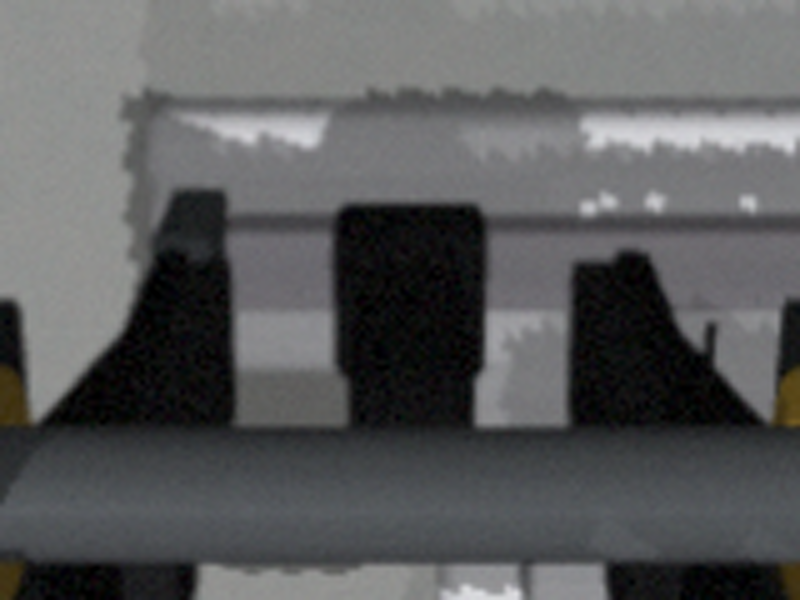

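Call:
step_arm(rows=[[[0,0,0],[0,0,0],8],[[0,0,0],[0,0,0],8],[[0,0,0],[0,0,0],8],[[0,0,0],[0,0,0],8],[[0,0,0],[0,0,0],8],[[0,0,0],[0,0,0],8]], grip_force=8)

```text
time: 16.25
position: [0.5005, 0.2311, 0.0547]
tool_rot: [-0.452, 3.108, 0.001]
ft_force: [-0.4, -0.4, -2.4]
grip_width: 0.16
```

```bash
python3 -c "
from m import *
gw(-.061,.063,.054,psi)
"
```

```text
t 16.25 turn [ 0.03  0.06 -0.11] shift [  0.  170.9   0.8] | stand [ -61.29 -107.94   54.67] F [-0.43 -0.36 -2.4 ] w 0.16
```

Call:
step_arm(rows=[[[0,0,0],[0,10,0.5],8],[[0,0,0],[0,20,0],8],[[0,0,0],[0,20,0],8],[[0,0,0],[0,20,0],8],[[0,0,0],[0,10,0],8]])

```text
time: 16.67
position: [0.4785, 0.3052, 0.0546]
tool_rot: [-0.439, 3.11, -0.009]
ft_force: [1.0, -0.7, 0.4]
grip_width: 0.158
```

```bash
python3 -c "
from m import *
gw(-.061,.063,.054,psi)
"
```

```text
t 16.67 turn [-0.31 -0.02 -0.57] shift [ 0.8 93.6  0.1] | stand [-61.08 -30.64  54.62] F [ 1.03 -0.73  0.45] w 0.158
```

Call:
step_arm(rows=[[[-0.3,0,-0.5],[0.5,20,0],8],[[0,0,0],[0,20,0],8],[[0,0,0],[0,20,0],8],[[0,0,0],[0,15,0],8],[[0,0,0],[0,8,0],8],[[0,0,0],[0,0,0],8],[[0,0,0],[0,0,0],8]])

```text
time: 17.25
position: [0.4525, 0.3929, 0.0547]
tool_rot: [-0.459, 3.106, 0.0]
ft_force: [0.3, -2.1, 1.1]
grip_width: 0.159
```

```bash
python3 -c "
from m import *
gw(-.061,.063,.054,psi)
"
```

```text
t 17.25 turn [-0.    0.11  0.15] shift [0.2 2.2 0.7] | stand [-60.82  60.84  54.65] F [ 0.32 -2.15  1.07] w 0.159
```

Call:
step_arm(rows=[[[0,0,0],[0,2.2,0],8],[[0,0,0],[0,0,0],8],[[0,0,0],[0,0,0],8],[[0,0,0],[0,0,0],8]])

```text
time: 17.58
position: [0.4521, 0.3942, 0.0547]
tool_rot: [-0.454, 3.107, 0.003]
ft_force: [0.1, 0.8, -0.6]
grip_width: 0.161
```

```bash
python3 -c "
from m import *
gw(-.061,.063,.054,psi)
d=optics.get_image('wrist'); crop(d,'w6',220,420,170,320,4)
d=optics.get_image('scene'); crop(d,'s6',225,325,120,210,8)
gw(-.061,.063,.054,psi)
"
```

```text
t 17.58 turn [ 0.09  0.09 -0.02] shift [0.2 0.8 0.7] | stand [-60.83  62.21  54.67] F [ 0.13  0.77 -0.56] w 0.161
t 17.68 turn [ 0.08  0.09 -0.01] shift [0.2 0.8 0.7] | stand [-60.84  62.23  54.68] F [-0.02  1.3  -1.02] w 0.159
```

View pics/w6.png

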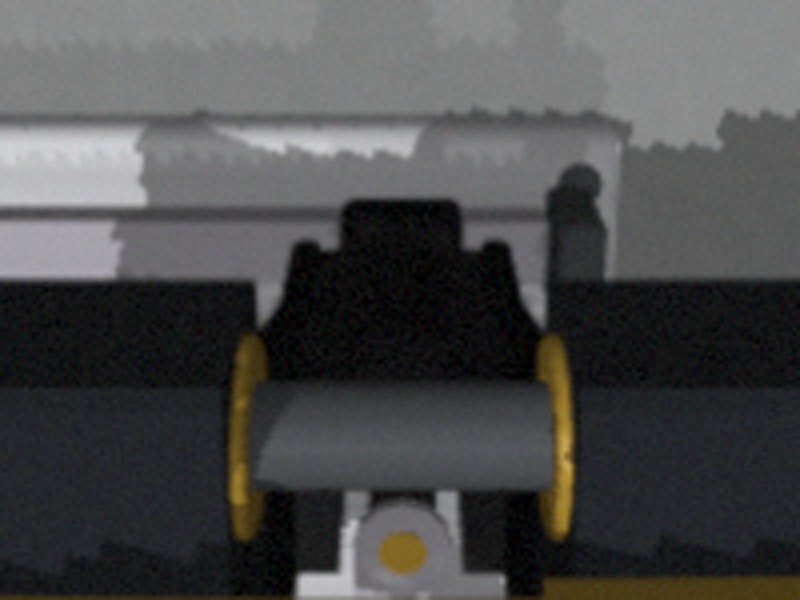

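View pics/s6.png

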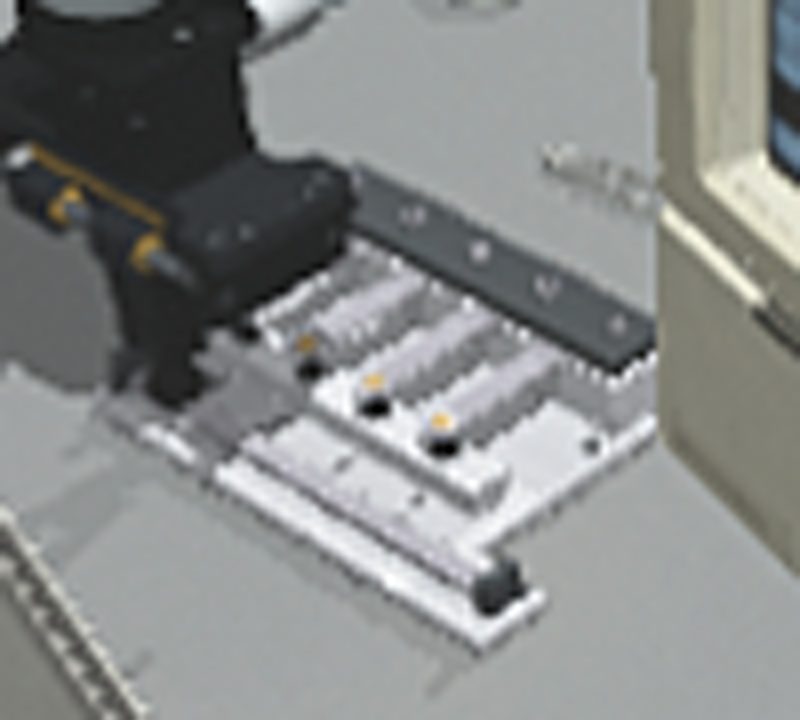

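Call:
step_arm(rows=[[[0,0,0],[0,0,0],22],[[0,0,0],[0,0,0],28],[[0,0,0],[0,0,0],34],[[0,0,0],[0,0,0],40],[[0,0,0],[0,0,0],40]])

```text
time: 18.1
position: [0.4521, 0.3927, 0.0546]
tool_rot: [-0.453, 3.109, -0.0]
ft_force: [0.8, -0.2, 0.4]
grip_width: 0.423
```

Call:
step_arm(rows=[[[0,0,0],[0,0,-5],40],[[0,0,0],[0,0,-15],40],[[0,0,0],[0,0,-25],40],[[0,0,0],[0,0,-30],40],[[0,0,0],[0,0,-30],40],[[0,0,0],[10,0,-20],40]])

```text
time: 18.6
position: [0.4405, 0.3862, 0.179]
tool_rot: [0.449, -3.099, 0.013]
ft_force: [-1.0, 0.3, 0.8]
grip_width: 0.459
```

Call:
step_arm(rows=[[[0,0,0],[10,30,0],40],[[0,0,0],[10,40,0],40],[[0,0,0],[10,40,0],40],[[0,0,0],[0,40,0],40],[[0,0,0],[0,30,0],40],[[0,0,0],[0,0,0],40],[[0,0,0],[0,0,0],40]])

```text
time: 19.18
position: [0.362, 0.5574, 0.1914]
tool_rot: [-0.439, 3.108, 0.004]
ft_force: [0.9, -0.3, -0.0]
grip_width: 0.459
```

```bash
python3 -c "
from m import *
gw(-.061,.063,.054,psi)
d=optics.get_image('top'); crop(d,'t7',185,300,165,255,7)
s=8;u0,u1,v0,v1=195,235,215,245
for y in (.105,.063,.056,.07): print(y,proj(d,W(-.06,y,.065)))
d,P=spots('top',(185,300,165,255))
for p,a in P: print(p.round(2),round(a,2),ray(d,*p,.045).round(4))
d=optics.get_image('scene'); crop(d,'s7',225,325,120,210,8)
d,P=spots('scene',(225,300,130,210))
for p,a in P: print(p.round(2),round(a,2),ray(d,*p,.045).round(4))
"
```

```text
t 19.18 turn [ 0.11  0.17 -0.58] shift [ -40.9 -181.3  137.2] | stand [-100.46  244.4   191.42] F [ 0.93 -0.29 -0.04] w 0.459
0.105 [206.9874245 240.3833184]
0.063 [220.57505523 236.57979692]
0.056 [222.83703152 235.94660167]
0.07 [218.31231933 237.2132017 ]
[218.51 223.75] 3.58 [0.493  0.4073 0.045 ]
[231.91 220.07] 3.09 [0.505  0.3669 0.045 ]
[245.24 216.36] 3.12 [0.517  0.3265 0.045 ]
[258.39 212.62] 3.58 [0.5292 0.2866 0.045 ]
[254.93 157.89] 1.0 [0.4937 0.4078 0.045 ]
[262.81 162.45] 1.8 [0.5054 0.3686 0.045 ]
[271.32 167.13] 1.2 [0.5183 0.3288 0.045 ]
[279.6 172.1] 1.44 [0.5293 0.2892 0.045 ]
```

View pics/t7.png

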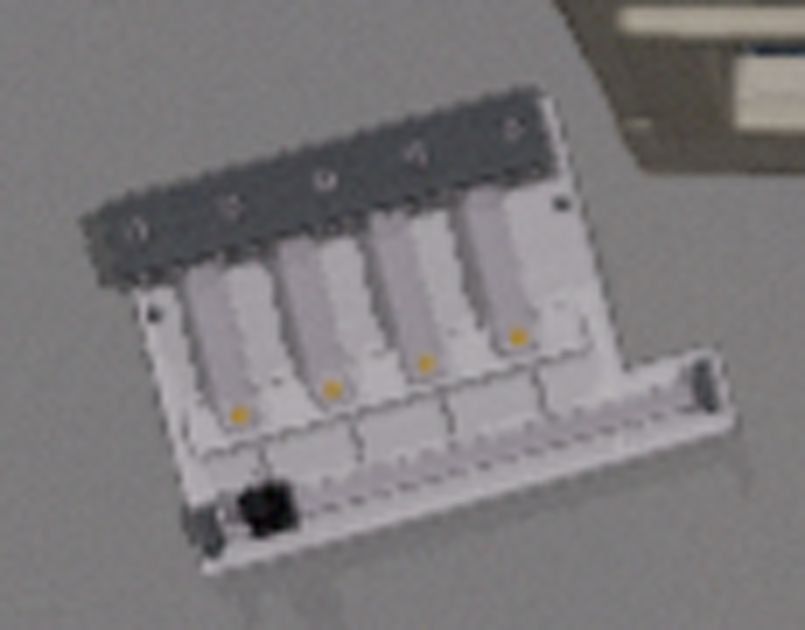

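View pics/s7.png

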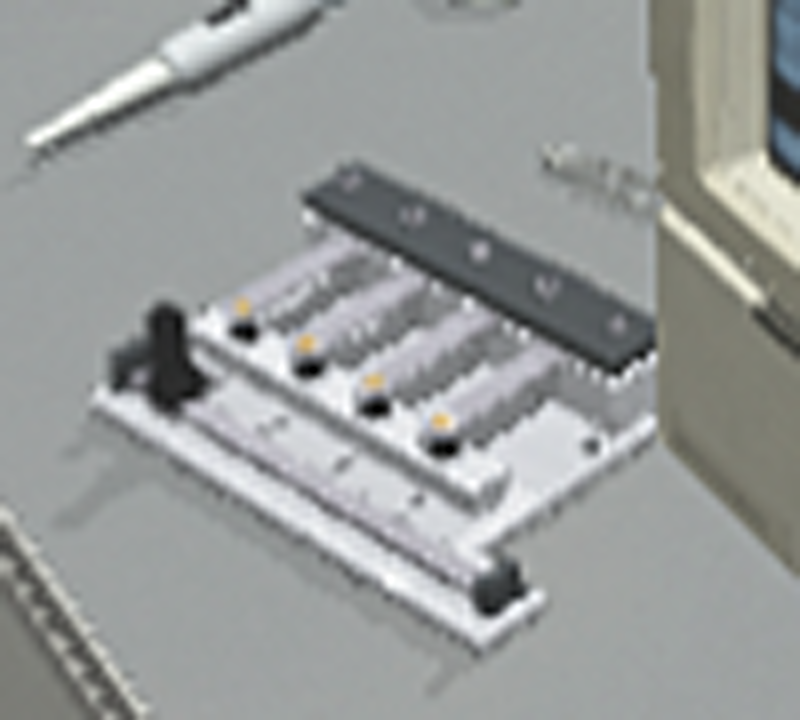

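```bash
python3 -c "
from bench import order
print(order.close_job())"
```

```text
the job is handed in; nothing more can be done
None
```

I pressed all four leaves onto their stops from left to right. I judged leaf 1 (left-most) to be the tired one, slid the pointer in front of it and handed in at about 19.5 s. The hand-in reports no verdict.

- **Which leaf is tired:** at the same depth (tool height about 45 mm), leaf 1 pushed back with 5.4 N. The other three pushed back with 8.4 to 8.7 N. That is a ratio of about 0.63, not exactly half, with force noise of about 0.5 N. I did not press leaf 1 a second time.
- **Pressing home:** leaf 1 was held at about 10 N, and its force rose steeply over the last millimetre, so it was on the rubber. Leaves 2, 3 and 4 were held at about 13 to 14 N vertical. The largest total force was about 16 N, including sideways force, against the 20 N limit. I inferred from force and depth that each leaf was home. The gripper hid the tips, so no camera confirmed it.
- **Pointer:** I measured it at stand y = 0.062 m just before release, against a target of 0.063 ± 0.007 m. While it was gripped, the wrist camera showed it within one pixel of leaf 1's brass spot. After release, the top camera showed it in line with the leaf 1 index line.
- **Leaves at the end:** all four brass spots were back within about 0.3 mm of their first positions in both cameras. The camera calibration is only good to about 2 mm.
- **Rack, dish and jar:** the arm never reached towards them, and the contact forces stayed at the noise level except when I was pressing a leaf or handling the pointer. I did not measure their positions again.

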